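# Shut the coffee grinder's drawer and wind its crank round with one finger

## Robot

A 7-joint arm with a two-finger parallel gripper is mounted at the origin on a cart in front of the work surface, level with it; the furniture and walls round the work are solid. World frame = base frame: x ahead of the robot, y to its left, z up, the work surface at z = 0. Lengths are in mm, angles in rad, forces in N, time in s.
With the tool pointing down it reaches from about 350 to 900 mm from the base axis. Payload 8.1 kg.
Tool frame: the origin (TCP) lies at the very end of the fingers, on their centre line; the grasp point (between the pads) lies 19 mm behind it; z points along the fingers, y is the line along which they close (so a half turn about z gives the same grasp; the last joint's range is limited). The gripper opens to 92 mm and grips with 3 to 60 N. Pads are 19 mm wide; open, the fingers measure 130 mm over their backs; the gripper's body (75 mm by 190 mm) begins 47 mm behind the grasp point.
Start: joints at [1.219, 0.434, 0.025, 1.573, -0.012, 1.134, -0.075], TCP at [153.876, -605.775, 226.742] pointing down, gripper open.
Joint ranges: [-2.62, 2.62], [-0.44, 2.09], [-1.27, 1.32], [0.08, 2.57], [-1.32, 4.46], [0.12, 2], [-2.74, 2.74]. Speed limits (rad/s): [2.22, 2.22, 3.01, 3.01, 3.14, 3.14, 3.14].

## Interface

Orientations are given as a 3x3 rotation matrix whose columns are the frame's x, y, z axes.
In Python, from plant import telemetry, optics, finish_job gives the robot as it stands.
- The arm moves only by the tool jog_arm, never from a script. Its argument "targets" is one flat list of numbers, 7 for each row, row after row: the shift along the tool's x, y, z normalised to -1 to 1, where 1 is 0.05 m, then the turn, a rotation vector about the tool's x, y, z normalised to -1 to 1, where 1 is 8 degrees, then the gripper's target within -1 to 1 (shut at 1, half-way at 0, fully open at -1). In form: [tx, ty, tz, wx, wy, wz, gripper, tx, ty, tz, wx, wy, wz, gripper, ...]. A call has 1 to 12 rows; each row shifts and turns the commanded pose from where the row before left it, along the tool's axes as they then stand; what a row does not reach is not made up. A row lasts 1/8 s, in which the tool goes at most 62.5 mm and 10.7 degrees, less where a joint would pass 70% of its speed; a pose out of reach is approached as far as the arm can. A call with a number of a shift or a turn outside -1 to 1 is refused whole. A call with a gripper value outside its range is refused whole. The fingers move at their own pace and stop on an object; "newtons" is the grip in N (left out, the last holds). Time passes only in rows, so rows that do not move let the fingers close. It gives the time, the measured TCP pose, the force, the opening and the grip force at its end, in the units of the state.
- telemetry.get_state(): the state, without advancing time (a new reading comes with each control period).
- optics.capture(name): name is "scene" or "top"; returns a dict with "img" (400x640x3 uint8, red, green, blue), "z_map" (400x640 float32, mm along the optical axis (not along the pixel's ray), 0 where there is no reading), "vfov" (degrees; the focal length in pixels is half the picture's height over the tangent of half this angle, whatever the lens; pixels are square), "cx", "cy" (the principal point, pixels), "world_to_cam" (4x4, takes a point from world to camera coordinates). Camera axes: x right, y down, z forward; pixel columns grow to the right and rows downward; lengths in mm; the calibration is good to about 2 mm. A picture is of the moment at which its call begins.
- finish_job(): hands the job in; it is judged then, once.
The state is a dict: "time": time; "joint_positions": joint angles; "qvel": joint speeds; "effort": joint torques, N m; "tool_pos": TCP position; "ee_rot": TCP orientation; "contact_force": force on the tool from outside, world axes, zero at the start; "wrist_torque": the same for the moment, N m; "finger_gap": finger opening in mm; "grasp_force": force on a finger pad.
Only numpy, scipy, OpenCV 4.12 (cv2) and the standard library are available. Lean on these libraries where they do the work, as an engineer would, in place of code of your own. Each camera call takes 0.05 s, during which the arm holds its last target. There are 200 camera calls.

## Task

Work the last beans through the hand coffee grinder with a fingertip: first gently push its drawer fully home so that the grounds are caught, then push the crank arm round clockwise (seen from above) until its handle first comes to stand straight above the drawer's knob, and leave it parked there. Only push, with nothing pinched or gripped; do not turn the crank while the drawer is open, do not lift, tip or shove the grinder about, and leave everything else on the counter where it stands.

Things in the scene. Friction and masses are not known exactly. Their poses are not given: they have to be found in the camera images.
- grinder: Hand coffee grinder, loose on the counter, 0.9 to 1.5 kg (a level push of about 5 N slides it): dark wooden box on a 131 mm square base, open round brass hopper with its rim 164 mm above the counter, reaching as far forward as the base. Origin on the counter; the crank's vertical axis and the box's centre lie at x +6.5, y +29.4 mm of its own frame. Own -x is the drawer's side, z up.
- grinder_crank (a joint): Crank angle in rad, growing clockwise seen from above; it turns endlessly and counts on over turns. 0: arm along the grinder's own -y; +1.571: arm along own -x, handle straight above the drawer's knob (wanted). Starts between -1.5 and -0.6: about half a turn to go. Stiff (0.08 N m, a little more with speed), stays where it is left.
- crank_axis (a point): Point on the crank's vertical axis, fixed to the grinder, 187 mm above the counter, at mid-height of the crank arm. The arm is a level bar 17 mm wide, from 179 to 195 mm above the counter, reaching from the axis out to the handle; 15 mm are free between hopper rim and arm.
- crank_handle (a point): Middle of the crank's upright wooden handle: a rounded knob 25 mm across, standing on the arm's end from 198 to 232 mm above the counter, 112 mm from the crank's axis. It goes round with the crank.
- grinder_drawer (a joint): How far the drawer stands out, in m: 0 is fully home against its stop; it starts 0.022 to 0.045 out. It slides with about 0.4 N and stays where it is left.
- drawer_knob (a point): Foremost point of the small brass knob in the middle of the drawer's front, 35 mm above the counter; it moves with the drawer. The drawer's front is 95 mm wide and 12 to 60 mm above the counter and stands about 12 mm behind this point; the drawer goes in along the grinder's own +x. With the drawer home this point is 78 mm from the crank's axis.
- bean_jar: Glass clip-top jar of dark beans, 78 x 76 mm, 122 mm tall, loose: leave alone. Origin under its middle.
- mug: Blue-grey mug, 78 mm across (117 mm with its handle), 97 mm tall, loose: leave alone. Origin on its underside.
- salt_cellar: Round stone salt cellar with a wooden lid, 92 mm across, 76 mm tall, loose: leave alone. Origin under its middle.
- wooden_spoon: Wooden spoon lying on the right, 338 mm long, 52 mm wide, 15 mm high, loose: leave alone. Origin on its underside, half-way along.
- lemon: Lemon, 78 x 55 x 56 mm, loose: leave alone. Origin on its underside.
- tall_mill_1: Tall steel and glass mill, 51 mm across, 363 mm tall, one of three in a row at the back on the right, loose: leave alone. Origin under its middle.
- tall_mill_2: The second, middle one of the three tall mills, like the first: leave alone.
- tall_mill_3: The third, rightmost of the tall mills, like the first: leave alone.
- oats_jar: Glass clip-top jar of oats, 96 mm across, 177 mm tall, at the back on the left, loose: leave alone. Origin under its middle.
- lentil_jar: Glass clip-top jar of lentils, 86 mm across, 147 mm tall, at the back beside the oats, loose: leave alone. Origin under its middle.
Mind the look-alikes: they are no part of the job. What is shaped like the grinder but purple is not meant.

How it is judged:
By the outcome, as a careful person would: the job done as asked, in the order asked, and still so for the second after the job is handed in, with the robot touching nothing.
It also fails if it takes over 67 s, if anything falls off the work surface, if the arm or the gripper's body presses on something with over 40 N, if the wrist force passes 120 N, or if a joint passes its speed limit or range.

## Working session

There is one attempt and no reset: what is moved stays moved. The work goes in short steps, Python scripts to look and compute and a tool call to move; the robot and the scene stay as the last step left them, time stands still between calls to the robot, and variables do not carry over. Pictures are saved under pics/ and viewed, at most 10 in all, crops included, and the job is handed in when it is done.

Besides the shell and the picture viewer there is one more tool, called after "Call:" as name(argument=value, ...) on one line, values as JSON. jog_arm: Moves the arm, as the interface text tells. Scaled input: -1 to 1 covers 0.05 m each way for a shift and 8 degrees each way for a turn. Its arguments: {"type":"object","properties":{"targets":{"type":"array","items":{"type":"number"}},"newtons":{"type":"number"}},"required":["targets"]}

```bash
mkdir -p pics; cat > h.py <<'E'
import numpy as np, cv2
from plant import telemetry, optics, finish_job
def cap(n):
    c=optics.capture(n); c['f']=200/np.tan(np.radians(c['vfov'])/2); c['T']=np.array(c['world_to_cam']); return c
def pts(c):
    z=c['z_map']; v,u=np.mgrid[0:400,0:640]
    P=np.stack([(u-c['cx'])/c['f']*z,(v-c['cy'])/c['f']*z,z,np.ones_like(z)],-1)
    W=P@np.linalg.inv(c['T']).T; W=W[...,:3]; W[z==0]=np.nan; return W
def save(c,n): cv2.imwrite('pics/'+n,c['img'][...,::-1])
E
python3 - <<'E'
from h import *
s=telemetry.get_state(); print(s['time'],s['tool_pos'],np.round(s['ee_rot'],3),s['finger_gap'],s['contact_force'])
a=cap('scene');b=cap('top');save(a,'s0.png');save(b,'t0.png')
for c in(a,b): print(c['f'],np.linalg.inv(c['T'])[:3].round(2).tolist())
E
```

```text
0.0 [ 153.68319891 -605.29403861  225.93967358] [[ 0.969  0.246 -0.001]
 [ 0.246 -0.969  0.001]
 [-0.    -0.002 -1.   ]] 91.61266074090936 [-0.11199462  0.86705936  0.65913676]
361.2581217755512 [[-0.74, -0.43, 0.52, -155.54], [-0.67, 0.5, -0.55, 694.24], [-0.02, -0.75, -0.66, 1085.36]]
408.60474013008104 [[0.23, -0.92, 0.31, 138.26], [-0.97, -0.23, 0.06, -172.79], [0.01, -0.31, -0.95, 1457.67]]
```

View pics/s0.png

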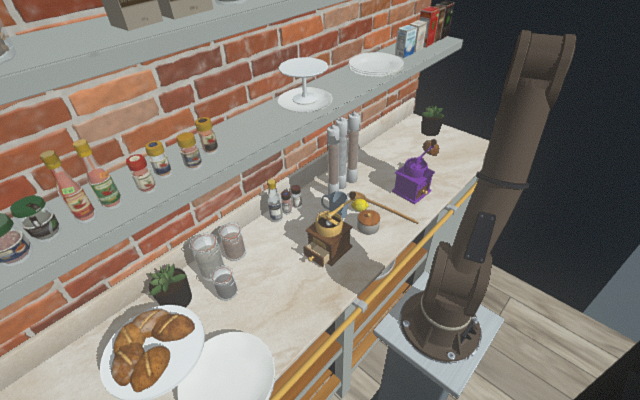

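View pics/t0.png

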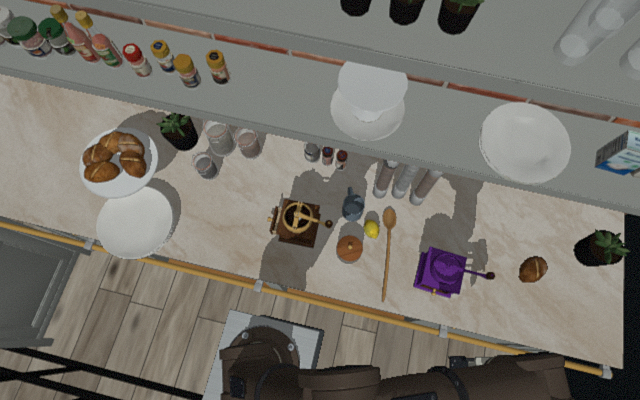

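The scene view shows the brown grinder at about (328,240) with its drawer at (313,255). In the top view it is at (297,220), the drawer side is at (272,220) on the left and the crank handle is at about (329,224). The look-alike is purple, at scene (414,180) and top (440,272). The brown wooden one is meant, so I'm enlarging it to confirm.

```bash
python3 - <<'E'
from h import *
b=cap('top');a=cap('scene')
A=cv2.resize(b['img'][180:265,250:400],None,fx=5,fy=5,interpolation=cv2.INTER_CUBIC)[:,:750]
cv2.imwrite('pics/t1.png',A[...,::-1])
A=cv2.resize(a['img'][180:280,285:410],None,fx=6,fy=6,interpolation=cv2.INTER_CUBIC)
cv2.imwrite('pics/s1.png',A[...,::-1])
for n,c in(('top',b),('scene',a)):
    W=pts(c); 
    r=(slice(170,270),slice(240,400)) if n=='top' else (slice(170,290),slice(270,420))
    Q=W[r].reshape(-1,3); I=c['img'][r].reshape(-1,3)
    np.save(n+'.npy',np.c_[Q,I])
    for lo,hi in((197,240),(177,196),(158,170),(95,150),(15,60)):
        m=(Q[:,2]>lo)&(Q[:,2]<hi); print(n,lo,hi,m.sum(),np.nanmin(Q[m],0).round() if m.any() else'',np.nanmax(Q[m],0).round() if m.any() else '',np.nanmedian(Q[m],0).round() if m.any() else '')
W=pts(b)
for u,v in((329,224),(297,217),(318,222),(272,220),(270,232),(275,208),(268,228)): print(u,v,W[v,u].round())
E
```

```text
top 197 240 129 [ 454. -283.  197.] [685. -70. 240.] [ 666. -241.  225.]
top 177 196 143 [ 459. -280.  177.] [683.   5. 196.] [481. -49. 186.]
top 158 170 166 [ 436. -310.  158.] [706.  42. 170.] [492.  -7. 162.]
top 95 150 1188 [ 419. -323.   95.] [706.  60. 150.] [482. -20. 119.]
top 15 60 1104 [ 396. -342.   15.] [703. 110.  60.] [ 509. -204.   46.]
scene 197 240 88 [ 453. -125.  197.] [781.  32. 239.] [ 470. -103.  209.]
scene 177 196 108 [ 460. -120.  177.] [857.  35. 196.] [481. -18. 187.]
scene 158 170 155 [ 396. -481.  158.] [864.  45. 170.] [485.  -0. 163.]
scene 95 150 1713 [ 371. -492.   95.] [874.  64. 150.] [503. -45. 117.]
scene 15 60 1966 [ 309. -490.   15.] [841. 114.  60.] [ 521. -163.   39.]
329 224 [ 463. -118.  230.]
297 217 [477.  -8. 172.]
318 222 [471. -80. 192.]
272 220 [474.  89.  62.]
270 232 [433.  86.  50.]
275 208 [522.  92.  53.]
268 228 [456. 106.   2.]
```

View pics/t1.png

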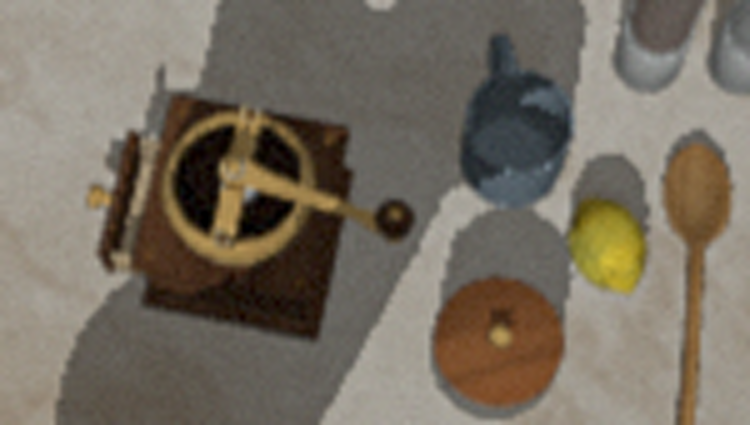

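View pics/s1.png

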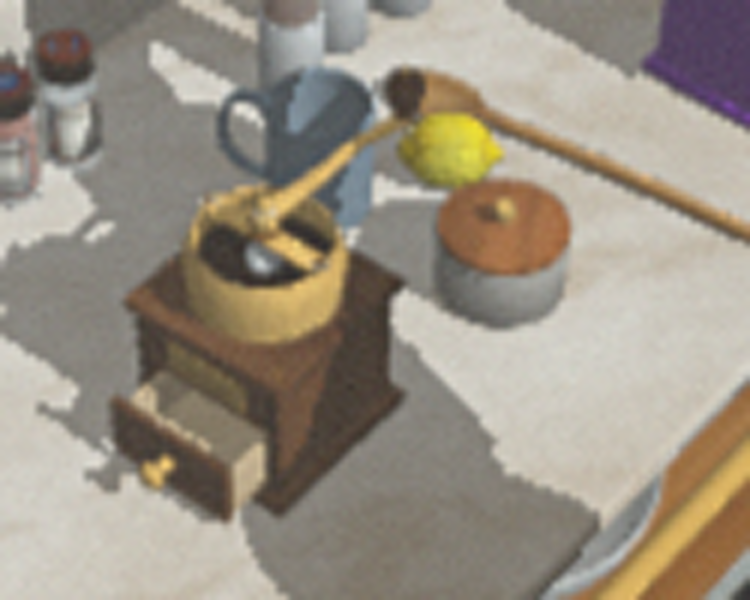

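The crops confirm the brown grinder. Its drawer stands open to the left (world +y), with the knob at crop (97,197), and the crank arm points right to the dark handle at crop (395,218). Next I'll fit the axis, the yaw and the knob.

```bash
python3 - <<'E'
from h import *
D=np.vstack([np.load('top.npy'),np.load('scene.npy')]);
for D in (np.load('top.npy'),np.load('scene.npy')):
    P=D[:,:3];C=D[:,3:]
    near=(abs(P[:,0]-480)<75)
    m=near&(abs(P[:,1]+8)<70)&(P[:,2]>156)&(P[:,2]<168)
    q=P[m]; A=np.c_[2*q[:,:2],np.ones(len(q))]; 
    for _ in range(4):
        s=np.linalg.lstsq(A,(q[:,:2]**2).sum(1),rcond=None)[0]; r=np.sqrt(s[2]+s[0]**2+s[1]**2)
        d=abs(np.hypot(*(q[:,:2]-s[:2]).T)-r); k=d<np.percentile(d,85); q=q[k];A=A[k]
    print('rim',s[:2].round(1),r.round(1),len(q))
    m=near&(P[:,1]<-90)&(P[:,1]>-150)&(P[:,2]>198)&(P[:,2]<236); h=P[m]
    print('handle',h.min(0).round(),h.max(0).round(),h.mean(0).round(1),len(h))
    m=near&(P[:,1]<-65)&(P[:,1]>-95)&(P[:,2]>178)&(P[:,2]<197); print('arm',P[m].mean(0).round(1),m.sum())
    # box top edges (z 95..150)
    m=near&(abs(P[:,1]+8)<85)&(P[:,2]>105)&(P[:,2]<125)
    print('zmed box',np.median(P[m,2]),cv2.minAreaRect(P[m,:2].astype(np.float32)))
    m=(abs(P[:,0]-480)<80)&(P[:,1]>66)&(P[:,1]<125)&(P[:,2]>8)&(P[:,2]<68)
    q=P[m]; print('drawer',q.min(0).round(),q.max(0).round(),m.sum(), cv2.minAreaRect(q[:,:2].astype(np.float32)))
    t=q[q[:,1]>q[:,1].max()-12]; print(t.round().tolist()[:14])
    f=q[(q[:,2]>55)]; print('front top', np.polyfit(f[:,0],f[:,1],1) if len(f)>5 else '', f.mean(0),len(f))
E
```

```text
rim [484.2  -4.8] 44.9 86
handle [ 454. -127.  198.] [477. -91. 234.] [ 464.5 -114.7  227.2] 52
arm [472.6 -80.3 192.2] 23
zmed box 115.76384306787656 ((485.5669250488281, -4.8507537841796875), (130.51800537109375, 127.34864044189453), 1.9929119348526)
drawer [433.  68.   9.] [528. 121.  68.] 206 ((480.5937805175781, 94.83997344970703), (94.85176849365234, 50.84471130371094), 2.1356794834136963)
[[498.0, 121.0, 9.0], [487.0, 110.0, 42.0], [478.0, 110.0, 46.0], [475.0, 110.0, 43.0]]
front top [4.78121971e-02 6.42400590e+01] [479.19018934  87.15119475  60.13409558] 61
rim [483.5  -1.7] 44.7 69
handle [ 453. -125.  198.] [475. -99. 235.] [ 462.9 -108.4  221.4] 48
arm [471.2 -82.6 194.7] 15
zmed box 116.88432433143123 ((484.4322814941406, -1.97479248046875), (129.3701629638672, 127.81977844238281), 2.6772921085357666)
drawer [434.  66.  11.] [530. 114.  68.] 237 ((482.24420166015625, 89.94583129882812), (47.1636962890625, 96.12710571289062), 89.61878204345703)
[[488.0, 109.0, 45.0], [484.0, 108.0, 47.0], [483.0, 104.0, 44.0], [486.0, 111.0, 43.0], [479.0, 113.0, 49.0], [479.0, 108.0, 46.0], [477.0, 105.0, 44.0], [485.0, 113.0, 39.0], [479.0, 113.0, 44.0], [478.0, 109.0, 42.0], [476.0, 106.0, 40.0], [485.0, 113.0, 33.0], [479.0, 114.0, 39.0], [475.0, 112.0, 40.0]]
front top [3.40489540e-02 7.42434063e+01] [481.67808476  90.64404123  60.94829292] 61
```

Call:
jog_arm(targets=[0,0,-0.25,0,0,-0.975,1,0,0,-0.25,0,0,-0.975,1,0,0,-0.25,0,0,-0.975,1,0,0,-0.25,0,0,-0.975,1,0,0,-0.25,0,0,-0.975,1,0,0,-0.25,0,0,-0.975,1,0,0,-0.25,0,0,-0.975,1,0,0,-0.25,0,0,-0.975,1,0,0,-0.25,0,0,-0.975,1,0,0,-0.25,0,0,-0.975,1], newtons=5)

```text
time: 1.45
tool_pos: [153.8, -605.6, 351.9]
ee_rot: [[-0.044, 0.999, -0.0], [0.999, 0.044, 0.0], [0.0, -0.0, -1.0]]
contact_force: [-0.1, -0.8, 0.6]
finger_gap: 1.1
grasp_force: 0.0
```

Call:
jog_arm(targets=[0.7,0.3,0,0,0,0,1,0.7,0.3,0,0,0,0,1,0.7,0.3,0,0,0,0,1,0.7,0.3,0,0,0,0,1,0.7,0.3,0,0,0,0,1,0.7,0.3,0,0,0,0,1,0.7,0.3,0,0,0,0,1,0.7,0.3,0,0,0,0,1,0.7,0.3,0,0,0,0,1,0.7,0.3,0,0,0,0,1,0.7,0.3,0,0,0,0,1,0.7,0.3,0,0,0,0,1])

```text
time: 2.95
tool_pos: [317.4, -177.7, 351.7]
ee_rot: [[-0.039, 0.999, 0.0], [0.999, 0.039, -0.0], [-0.0, 0.0, -1.0]]
contact_force: [0.8, -0.2, 0.8]
finger_gap: 0.4
grasp_force: 0.0
```

Call:
jog_arm(targets=[0.7,0.35,0,0,0,0,1,0.7,0.35,0,0,0,0,1,0.7,0.35,0,0,0,0,1,0.7,0.35,0,0,0,0,1,0.7,0.35,0,0,0,0,1,0.7,0.35,0,0,0,0,1,0.7,0.35,0,0,0,0,1,0.7,0.35,0,0,0,0,1,0.7,0.35,0,0,0,0,1,0.7,0.35,0,0,0,0,1,0,0,0,0,0,0,1])

```text
time: 4.32
tool_pos: [478.2, 180.4, 351.3]
ee_rot: [[-0.044, 0.999, -0.001], [0.999, 0.044, 0.002], [0.002, -0.001, -1.0]]
contact_force: [-0.5, -1.2, -0.5]
finger_gap: 0.5
grasp_force: 0.0
```

Call:
jog_arm(targets=[0,0,0,0,-0.94,0,1,0,0,0,0,-0.94,0,1,0,0,0,0,-0.94,0,1,0,0,0,0,-0.94,0,1,0,0,0,0,0,0,1])

```text
time: 4.95
tool_pos: [477.5, 178.6, 350.5]
ee_rot: [[-0.039, 0.999, 0.019], [0.864, 0.043, -0.502], [-0.502, -0.003, -0.865]]
contact_force: [0.2, -0.2, -0.5]
finger_gap: 0.8
grasp_force: 0.0
```

Call:
jog_arm(targets=[0.33,0,0.73,0,0,0,1,0.33,0,0.73,0,0,0,1,0.33,0,0.73,0,0,0,1,0.33,0,0.73,0,0,0,1,0.33,0,0.73,0,0,0,1,0.33,0,0.73,0,0,0,1,0.33,0,0.73,0,0,0,1,0.33,0,0.73,0,0,0,1,0,0,0,0,0,0,1])

```text
time: 6.08
tool_pos: [479.0, 142.5, 31.7]
ee_rot: [[-0.033, 0.999, 0.015], [0.864, 0.036, -0.502], [-0.502, -0.004, -0.865]]
contact_force: [-0.8, 0.9, 0.9]
finger_gap: 0.6
grasp_force: 0.0
```

```bash
python3 - <<'E'
from h import *
s=telemetry.get_state(); print(s['tool_pos'].round(1) if hasattr(s['tool_pos'],'round') else s['tool_pos'],s['contact_force'],np.round(s['joint_positions'],2))
a=cap('scene');b=cap('top')
A=cv2.resize(a['img'][190:290,270:370],None,fx=4,fy=4,interpolation=cv2.INTER_CUBIC)
B=cv2.resize(b['img'][170:270,230:330],None,fx=4,fy=4,interpolation=cv2.INTER_CUBIC)
cv2.imwrite('pics/d1.png',np.hstack([A,B])[...,::-1])
W=pts(a); m=(abs(W[...,0]-480)<60)&(W[...,1]>66)&(W[...,1]<118)&(W[...,2]>50)&(W[...,2]<66); print(W[m].mean(0),m.sum())
E
```

```text
[479.  142.5  31.7] [-0.83268167  0.90070006  0.8691835 ] [-0.2   0.8  -0.75  1.86  0.88  1.31 -1.39]
[480.72802835  89.69881892  58.22166175] 86
```

View pics/d1.png

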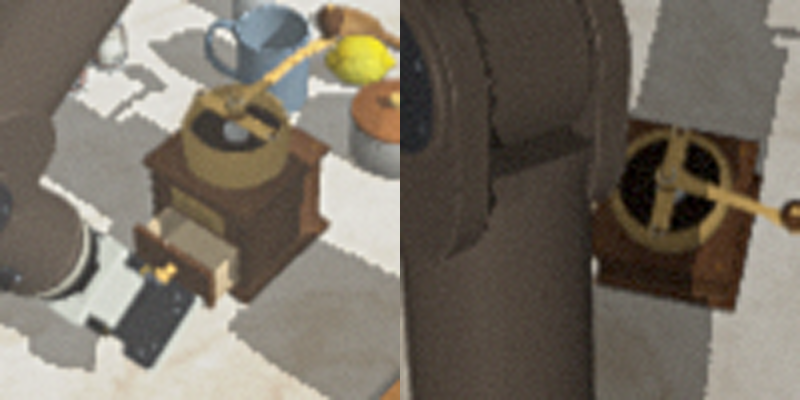

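The fingertip is lined up with the knob. The left half shows the scene view, with the knob at (160,270) and the tip just outside it. I'm pushing in slowly along own +x.

Call:
jog_arm(targets=[-0.07,0,0.04,0,0,0,1,-0.07,0,0.04,0,0,0,1,-0.07,0,0.04,0,0,0,1,-0.07,0,0.04,0,0,0,1,-0.07,0,0.04,0,0,0,1,-0.07,0,0.04,0,0,0,1,-0.07,0,0.04,0,0,0,1,-0.07,0,0.04,0,0,0,1,-0.07,0,0.04,0,0,0,1,-0.07,0,0.04,0,0,0,1,-0.07,0,0.04,0,0,0,1,-0.07,0,0.04,0,0,0,1])

```text
time: 7.68
tool_pos: [481.5, 96.9, 33.2]
ee_rot: [[-0.034, 0.999, 0.02], [0.865, 0.039, -0.501], [-0.501, 0.0, -0.865]]
contact_force: [-0.1, -0.5, -0.6]
finger_gap: 0.4
grasp_force: 0.2
```

```bash
cat > dr.py <<'E'
from h import *
s=telemetry.get_state(); print(np.round(s['tool_pos'],1),np.round(s['contact_force'],2))
for _ in range(2):
    a=cap('scene'); W=pts(a); s=telemetry.get_state(); print(np.round(s['contact_force'],2))
    m=(abs(W[...,0]-480)<45)&(W[...,1]>45)&(W[...,1]<118)&(W[...,2]>35)&(W[...,2]<60)
    q=W[m]; print('drawer-ish y hist',np.histogram(q[:,1],np.arange(45,120,5))[0])
    m=(abs(W[...,0]-484)<60)&(abs(W[...,1]+3)<60)&(W[...,2]>156)&(W[...,2]<168); q=W[m]
    print('rim',cv2.minEnclosingCircle(q[:,:2].astype(np.float32)),q.mean(0).round(1))
E
python3 dr.py
```

```text
[481.5  96.9  33.2] [-0.1  -0.48 -0.55]
[ 0.07 -0.85 -0.63]
drawer-ish y hist [4 3 2 5 4 0 0 0 0 0 0 0 0 0]
rim ((483.9759521484375, -2.440615177154541), 49.962886810302734) [480.5   3.5 162.1]
[-0.41  0.35 -0.35]
drawer-ish y hist [3 5 1 4 6 0 0 0 0 0 0 0 0 0]
rim ((484.43988037109375, -1.6369248628616333), 48.760223388671875) [480.1   2.5 162. ]
```

Call:
jog_arm(targets=[-0.035,0,0.018,0,0,0,1,-0.035,0,0.018,0,0,0,1,-0.035,0,0.018,0,0,0,1,-0.035,0,0.018,0,0,0,1])

```text
time: 8.28
tool_pos: [481.8, 89.2, 33.5]
ee_rot: [[-0.034, 0.999, 0.02], [0.865, 0.039, -0.501], [-0.501, -0.0, -0.865]]
contact_force: [-0.0, 0.5, 0.3]
finger_gap: 0.6
grasp_force: 0.2
```

Call:
jog_arm(targets=[-0.017,0,0.01,0,0,0,1,-0.017,0,0.01,0,0,0,1])

```text
time: 8.52
tool_pos: [481.9, 87.3, 33.5]
ee_rot: [[-0.034, 0.999, 0.02], [0.865, 0.039, -0.501], [-0.501, 0.0, -0.865]]
contact_force: [-0.1, -0.2, -0.6]
finger_gap: 0.6
grasp_force: 0.2
```

Call:
jog_arm(targets=[-0.017,0,0.01,0,0,0,1,-0.017,0,0.01,0,0,0,1])

```text
time: 8.78
tool_pos: [482.0, 85.3, 33.5]
ee_rot: [[-0.034, 0.999, 0.02], [0.865, 0.039, -0.501], [-0.501, 0.0, -0.865]]
contact_force: [-0.4, 0.8, -0.3]
finger_gap: 0.7
grasp_force: 0.2
```

Call:
jog_arm(targets=[-0.017,0,0.01,0,0,0,1])

```text
time: 8.9
tool_pos: [482.0, 84.3, 33.5]
ee_rot: [[-0.034, 0.999, 0.02], [0.865, 0.039, -0.501], [-0.501, 0.0, -0.865]]
contact_force: [-0.4, 1.0, -1.1]
finger_gap: 0.7
grasp_force: 0.2
```

Call:
jog_arm(targets=[-0.017,0,0.01,0,0,0,1])

```text
time: 9.02
tool_pos: [482.1, 83.3, 33.5]
ee_rot: [[-0.034, 0.999, 0.02], [0.865, 0.039, -0.501], [-0.501, -0.0, -0.865]]
contact_force: [-0.2, 1.0, -0.5]
finger_gap: 0.3
grasp_force: 0.6
```

```bash
python3 dr.py; python3 - <<'E'
from h import *
a=cap('scene')
A=cv2.resize(a['img'][200:280,285:365],None,fx=7,fy=7,interpolation=cv2.INTER_CUBIC)
cv2.imwrite('pics/d2.png',A[...,::-1])
E
```

```text
[482.1  83.3  33.5] [-0.19  1.02 -0.53]
[-1.07  1.27 -0.31]
drawer-ish y hist [0 2 1 0 0 0 0 0 0 0 0 0 0 0]
rim ((482.7110290527344, -2.7340781688690186), 50.07863235473633) [477.9   3.9 161.9]
[0.57 1.42 0.42]
drawer-ish y hist [0 4 1 0 0 0 0 0 0 0 0 0 0 0]
rim ((484.9590759277344, -2.103969097137451), 49.59082794189453) [480.4   3.  162.1]
```

View pics/d2.png

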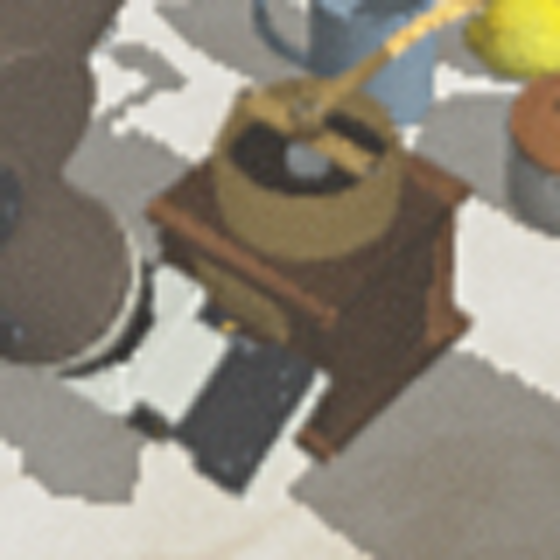

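The drawer looks nearly home and the force is still only about 1 N. I'll go on in 0.7 mm steps until the stop is felt.

Call:
jog_arm(targets=[-0.012,0,0.007,0,0,0,1,0,0,0,0,0,0,1])

```text
time: 9.43
tool_pos: [482.1, 83.1, 33.5]
ee_rot: [[-0.034, 0.999, 0.02], [0.865, 0.04, -0.5], [-0.501, 0.0, -0.866]]
contact_force: [0.7, 1.4, -1.1]
finger_gap: 0.4
grasp_force: 1.2
```

Call:
jog_arm(targets=[-0.012,0,0.007,0,0,0,1,0,0,0,0,0,0,1])

```text
time: 9.68
tool_pos: [482.1, 82.7, 33.5]
ee_rot: [[-0.034, 0.999, 0.02], [0.865, 0.04, -0.5], [-0.5, 0.0, -0.866]]
contact_force: [-1.4, 4.5, -0.6]
finger_gap: 0.5
grasp_force: 2.6
```

Call:
jog_arm(targets=[-0.012,0,0.007,0,0,0,1,0,0,0,0,0,0,1])

```text
time: 9.93
tool_pos: [482.2, 82.6, 33.4]
ee_rot: [[-0.035, 0.999, 0.02], [0.866, 0.04, -0.499], [-0.499, 0.0, -0.866]]
contact_force: [-0.9, 5.4, 0.1]
finger_gap: 0.4
grasp_force: 3.4
```

The drawer met its stop at tip y = 82.6, where I predicted 83. Backing off now, then rising and untilting.

Call:
jog_arm(targets=[0.05,0,-0.03,0,0,0,1,0.17,0,-0.1,0,0,0,1,0.3,0,-0.17,0,0,0,1,0.4,0,-0.23,0,0,0,1,0.4,0,-0.23,0,0,0,1,-0.3,0,-0.6,0,0,0,1,-0.42,0,-0.73,0,0,0,1,-0.42,0,-0.73,0,0,0,1,-0.42,0,-0.73,0,0,0,1,-0.42,0,-0.73,0,0,0,1,-0.42,0,-0.73,0,0,0,1,-0.42,0,-0.73,0,0,0,1])

```text
time: 11.42
tool_pos: [478.6, 161.6, 321.0]
ee_rot: [[-0.036, 0.999, 0.02], [0.865, 0.041, -0.5], [-0.5, -0.0, -0.866]]
contact_force: [0.8, -0.2, 0.6]
finger_gap: 0.1
grasp_force: 0.0
```

Call:
jog_arm(targets=[0,0,0,0,0.94,0,1,0,0,0,0,0.94,0,1,0,0,0,0,0.94,0,1,0,0,0,0,0.94,0,1,0,0,0,0,0,0,1])

```text
time: 12.05
tool_pos: [479.9, 157.9, 319.7]
ee_rot: [[-0.034, 0.999, -0.0], [0.999, 0.034, -0.001], [-0.001, -0.0, -1.0]]
contact_force: [-0.5, -0.8, -0.8]
finger_gap: 0.8
grasp_force: 0.0
```

```bash
cat > g.py <<'E'
from h import *
s=telemetry.get_state(); print(s['time'],np.round(s['tool_pos'],1),np.round(s['contact_force'],2),np.round(s['joint_positions'],2))
for n in('top','scene'):
    c=cap(n);W=pts(c);c0=W[...,:2]-[484,-3]; r=np.hypot(c0[...,0],c0[...,1]); z=W[...,2]
    m=(r<56)&(z>156)&(z<168); q=W[m] 
    for _ in range(4):
        if len(q)<10: break
        A=np.c_[2*q[:,:2],np.ones(len(q))]; k=np.linalg.lstsq(A,(q[:,:2]**2).sum(1),rcond=None)[0]; R=np.sqrt(k[2]+k[0]**2+k[1]**2)
        d=abs(np.hypot(*(q[:,:2]-k[:2]).T)-R); q=q[d<np.percentile(d,85)]
    print(n,'rim',k[:2].round(1) if m.sum()>10 else '',m.sum())
    I=c['img'].astype(int); m=(r>95)&(r<130)&(z>199)&(z<236)&(I.max(-1)<130); h=W[m]
    if len(h): x,y=h[:,:2].mean(0); print('handle',h[:,:2].min(0).round(),h[:,:2].max(0).round(),(x.round(1),y.round(1)),len(h))
    m=(r>55)&(r<98)&(z>180)&(z<199); h=W[m]
    if len(h): print('arm',np.degrees(np.arctan2(h[:,1]+3,h[:,0]-484)).round()[:60].mean(),len(h))
    m=(abs(W[...,0]-482)<48)&(W[...,1]>55)&(W[...,1]<120)&(z>8)&(z<64); h=W[m]
    if len(h): print('drawer y',np.percentile(h[:,1],[10,50,90,98,100]).round(),len(h))
E
python3 g.py
```

```text
12.05 [479.9 157.9 319.7] [-0.54 -0.75 -0.79] [ 0.37  0.33 -1.03  1.65  0.29  1.32 -0.68]
top rim [483.8  -5. ] 173
handle [ 454. -127.] [ 477. -104.] (np.float64(464.1), np.float64(-115.2)) 45
arm -98.42105263157895 38
drawer y [71. 71. 78. 80. 80.] 3
scene rim [483.7  -1.8] 138
handle [ 454. -119.] [477. -99.] (np.float64(462.6), np.float64(-106.0)) 36
arm -99.22222222222223 27
drawer y [56. 58. 69. 74. 75.] 93
```

The drawer is home, with the knob at y ≈ 75. Moving to the far (+x) side of the handle now.

Call:
jog_arm(targets=[-0.67,0.06,0,0,0,0,1,-0.67,0.06,0,0,0,0,1,-0.67,0.06,0,0,0,0,1,-0.67,0.06,0,0,0,0,1,-0.67,0.06,0,0,0,0,1,-0.67,0.06,0,0,0,0,1,-0.67,0.06,0,0,0,0,1,-0.67,0.06,0,0,0,0,1,0,0,0,0,0,0,1])

```text
time: 13.28
tool_pos: [514.1, -107.2, 318.8]
ee_rot: [[-0.039, 0.999, -0.002], [0.999, 0.039, -0.001], [-0.001, -0.002, -1.0]]
contact_force: [0.2, -0.2, -0.2]
finger_gap: 0.7
grasp_force: 0.0
```

```bash
cat > w.py <<'E'
import sys
from h import *
# args: start deg, end deg, rows, radius, z
t0,t1,n,r=map(float,sys.argv[1:5])
s=telemetry.get_state(); R=np.array(s['ee_rot']); p=np.array(s['tool_pos']); print(p.round(1),np.round(s['joint_positions'],2),R.round(3).tolist())
for t in np.linspace(t0,t1,int(n)+1)[1:]:
    a=np.radians(t); q=np.array([483.8+r*np.cos(a),-3.4+r*np.sin(a),p[2]]); d=R.T@(q-p)/50; p=q; print(int(t),q.round(),d.round(2)[:2])
E
python3 w.py -75 -238 40 111
```

```text
[ 514.1 -107.2  318.8] [ 0.82  0.35 -0.96  1.61  0.3   1.33 -0.14] [[-0.039, 0.999, -0.002], [0.999, 0.039, -0.001], [-0.001, -0.002, -1.0]]
-79 [ 505. -112.  319.] [-0.1  -0.19]
-83 [ 497. -114.  319.] [-0.02 -0.16]
-87 [ 489. -114.  319.] [-0.01 -0.16]
-91 [ 481. -114.  319.] [ 0.   -0.16]
-95 [ 473. -114.  319.] [ 0.02 -0.16]
-99 [ 466. -113.  319.] [ 0.03 -0.16]
-103 [ 458. -111.  319.] [ 0.04 -0.15]
-107 [ 450. -109.  319.] [ 0.05 -0.15]
-111 [ 443. -107.  319.] [ 0.06 -0.15]
-115 [ 436. -103.  319.] [ 0.07 -0.14]
-119 [ 429. -100.  319.] [ 0.08 -0.14]
-123 [422. -96. 319.] [ 0.09 -0.13]
-127 [415. -91. 319.] [ 0.1  -0.12]
-132 [409. -86. 319.] [ 0.11 -0.12]
-136 [404. -80. 319.] [ 0.11 -0.11]
-140 [399. -74. 319.] [ 0.12 -0.1 ]
-144 [394. -68. 319.] [ 0.13 -0.09]
-148 [389. -62. 319.] [ 0.13 -0.08]
-152 [385. -55. 319.] [ 0.14 -0.07]
-156 [382. -48. 319.] [ 0.14 -0.06]
-160 [379. -40. 319.] [ 0.15 -0.05]
-164 [377. -33. 319.] [ 0.15 -0.04]
-168 [375. -25. 319.] [ 0.15 -0.03]
-172 [374. -17. 319.] [ 0.16 -0.02]
-176 [373.  -9. 319.] [ 0.16 -0.01]
-180 [373.  -2. 319.] [0.16 0.  ]
-185 [373.   6. 319.] [0.16 0.01]
-189 [374.  14. 319.] [0.16 0.03]
-193 [376.  22. 319.] [0.15 0.04]
-197 [378.  30. 319.] [0.15 0.05]
-201 [380.  37. 319.] [0.15 0.06]
-205 [384.  44. 319.] [0.14 0.07]
-209 [387.  51. 319.] [0.14 0.08]
-213 [391.  58. 319.] [0.13 0.09]
-217 [396.  64. 319.] [0.12 0.1 ]
-221 [401.  70. 319.] [0.12 0.11]
-225 [406.  76. 319.] [0.11 0.11]
-229 [412.  81. 319.] [0.1  0.12]
-233 [418.  86. 319.] [0.09 0.13]
-238 [425.  91. 319.] [0.08 0.13]
```

Call:
jog_arm(targets=[0,0,0.75,0,0,0,1,0,0,0.75,0,0,0,1,0,0,0.7,0,0,0,1,0,0,0,0,0,0,1])

```text
time: 13.78
tool_pos: [512.3, -104.0, 207.6]
ee_rot: [[-0.044, 0.999, -0.005], [0.999, 0.044, 0.001], [0.001, -0.005, -1.0]]
contact_force: [-0.0, 0.4, 0.8]
finger_gap: 0.5
grasp_force: 0.0
```

Call:
jog_arm(targets=[-0.1,-0.17,0,0,0,0,1,-0.02,-0.16,0,0,0,0,1,-0.01,-0.16,0,0,0,0,1,0,-0.16,0,0,0,0,1,0.02,-0.16,0,0,0,0,1,0.03,-0.16,0,0,0,0,1,0.04,-0.15,0,0,0,0,1])

```text
time: 14.65
tool_pos: [457.2, -110.7, 209.5]
ee_rot: [[-0.039, 0.999, 0.0], [0.999, 0.039, 0.0], [0.0, 0.0, -1.0]]
contact_force: [1.4, 1.2, 0.7]
finger_gap: 0.2
grasp_force: 0.8
```

```bash
python3 g.py; python3 -c "
from h import *
s=cap('scene')['img'][170:290,270:400];cv2.imwrite('pics/c1.png',cv2.resize(s,None,fx=4,fy=4,interpolation=2)[...,::-1])"
```

```text
14.65 [ 457.2 -110.7  209.5] [1.42 1.16 0.67] [ 0.89  0.35 -0.96  1.9   0.33  1.05 -0.17]
top rim [483.5  -2.8] 144
drawer y [ 71.  90. 111. 115. 116.] 5
scene rim [484.2  -2.5] 138
handle [ 414. -123.] [471. -86.] (np.float64(436.9), np.float64(-97.2)) 84
arm -119.88461538461539 26
drawer y [55. 58. 71. 74. 75.] 98
```

View pics/c1.png

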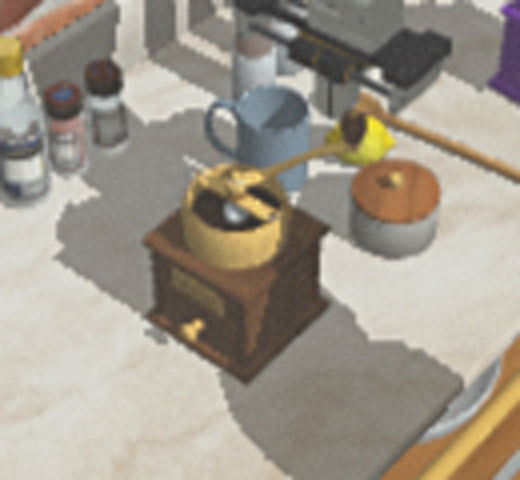

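The crank is turning. The arm is at about -120°, the drawer is closed (knob at crop (192,328)) and the grinder hasn't moved. Continuing round the arc.

Call:
jog_arm(targets=[0.05,-0.15,0,0,0,0,1,0.06,-0.15,0,0,0,0,1,0.07,-0.14,0,0,0,0,1,0.08,-0.14,0,0,0,0,1,0.09,-0.13,0,0,0,0,1,0.1,-0.12,0,0,0,0,1,0.11,-0.12,0,0,0,0,1,0.11,-0.11,0,0,0,0,1,0.12,-0.1,0,0,0,0,1])

```text
time: 15.92
tool_pos: [397.7, -73.3, 209.4]
ee_rot: [[-0.039, 0.999, -0.0], [0.999, 0.039, -0.0], [-0.0, -0.0, -1.0]]
contact_force: [0.6, -0.7, 0.5]
finger_gap: 0.5
grasp_force: 0.4
```

```bash
python3 g.py; python3 w.py -140 -238 24 111|head -4
```

```text
15.925 [397.7 -73.3 209.4] [ 0.6  -0.73  0.46] [ 0.95  0.23 -1.03  2.04  0.23  1.   -0.15]
top rim  0
drawer y [70. 73. 76. 76. 76.] 3
scene rim [484.4  -1.9] 142
handle [370. -81.] [408. -36.] (np.float64(384.2), np.float64(-51.6)) 82
arm -155.73076923076923 26
drawer y [55. 59. 70. 74. 75.] 92
[397.5 -73.  209.4] [ 0.95  0.23 -1.03  2.04  0.23  1.   -0.15] [[-0.04, 0.999, -0.001], [0.999, 0.04, -0.0], [-0.0, -0.001, -1.0]]
-144 [394. -69. 209.] [ 0.09 -0.07]
-148 [389. -62. 209.] [ 0.13 -0.08]
-152 [386. -55. 209.] [ 0.14 -0.07]
```

Call:
jog_arm(targets=[0.11,-0.08,0,0,0,0,1,0.13,-0.08,0,0,0,0,1,0.14,-0.07,0,0,0,0,1,0.14,-0.06,0,0,0,0,1,0.15,-0.05,0,0,0,0,1,0.15,-0.04,0,0,0,0,1])

```text
time: 16.77
tool_pos: [377.4, -33.0, 209.5]
ee_rot: [[-0.039, 0.999, 0.0], [0.999, 0.039, -0.0], [-0.0, 0.0, -1.0]]
contact_force: [1.0, -1.9, -0.1]
finger_gap: 0.7
grasp_force: 0.4
```

Call:
jog_arm(targets=[0.15,-0.03,0,0,0,0,1,0.16,-0.02,0,0,0,0,1,0.16,-0.01,0,0,0,0,1,0.16,0,0,0,0,0,1,0.16,0.01,0,0,0,0,1,0.16,0.03,0,0,0,0,1])

```text
time: 17.52
tool_pos: [374.7, 14.4, 209.4]
ee_rot: [[-0.039, 0.999, -0.0], [0.999, 0.039, -0.0], [-0.0, -0.0, -1.0]]
contact_force: [1.6, -1.3, -0.3]
finger_gap: 0.4
grasp_force: 0.7
```

```bash
python3 g.py; python3 w.py -189 -241 13 111
```

```text
17.525 [374.7  14.4 209.4] [ 1.6  -1.33 -0.25] [ 0.83  0.18 -1.09  2.09  0.19  0.98 -0.33]
top rim [484.4  -7.4] 128
scene rim [484.1  -2. ] 110
handle [357.   8.] [392.  51.] (np.float64(374.9), np.float64(35.5)) 90
arm 156.83333333333334 18
drawer y [ 55.  57.  70.  75. 113.] 93
[374.7  15.  209.5] [ 0.83  0.18 -1.09  2.09  0.19  0.98 -0.33] [[-0.041, 0.999, -0.0], [0.999, 0.041, 0.0], [0.0, -0.0, -1.0]]
-193 [376.  22. 209.] [0.13 0.02]
-197 [378.  29. 209.] [0.15 0.05]
-201 [380.  36. 209.] [0.14 0.06]
-205 [383.  44. 209.] [0.14 0.07]
-209 [387.  50. 209.] [0.14 0.08]
-213 [391.  57. 209.] [0.13 0.09]
-217 [395.  63. 209.] [0.12 0.09]
-221 [400.  69. 209.] [0.12 0.1 ]
-225 [405.  75. 209.] [0.11 0.11]
-229 [411.  80. 209.] [0.1  0.12]
-233 [417.  85. 209.] [0.09 0.12]
-237 [423.  90. 209.] [0.08 0.13]
-241 [430.  94. 209.] [0.07 0.14]
```

Call:
jog_arm(targets=[0.14,0.03,0,0,0,0,1,0.15,0.05,0,0,0,0,1,0.14,0.06,0,0,0,0,1,0.14,0.07,0,0,0,0,1,0.14,0.08,0,0,0,0,1,0.13,0.09,0,0,0,0,1,0.12,0.09,0,0,0,0,1,0.12,0.1,0,0,0,0,1,0.11,0.11,0,0,0,0,1])

```text
time: 18.75
tool_pos: [406.5, 75.1, 209.4]
ee_rot: [[-0.039, 0.999, -0.0], [0.999, 0.039, -0.0], [-0.0, -0.0, -1.0]]
contact_force: [-0.6, -1.9, -0.4]
finger_gap: 0.5
grasp_force: 0.7
```

```bash
cat >> g.py <<'E'
    m=(r>55)&(r<98)&(z>180)&(z<199)&(W[...,1]>10); h=W[m]
    if len(h): print('arm fit deg',np.degrees(np.arctan2(h[:,1]+3,h[:,0]-484)).round(),h.mean(0).round(1))
E
python3 g.py; python3 w.py -225 -252 9 111
```

```text
18.75 [406.5  75.1 209.4] [-0.56 -1.85 -0.4 ] [ 0.61  0.27 -1.08  2.02  0.28  1.01 -0.56]
top rim [484.3  -5. ] 167
arm 119.875 8
drawer y [70. 71. 76. 77. 78.] 3
arm fit deg [116. 117. 117. 120. 122. 122. 122. 123.] [454.5  48.2 191.7]
scene rim [484.8  -3.3] 17
handle [389.  69.] [442. 110.] (np.float64(417.2), np.float64(92.8)) 97
arm 114.5 2
drawer y [55. 58. 71. 74. 75.] 90
arm fit deg [114. 115.] [457.1  55.9 195.5]
[406.8  75.8 209.5] [ 0.61  0.27 -1.08  2.02  0.28  1.01 -0.56] [[-0.04, 0.999, 0.0], [0.999, 0.04, 0.001], [0.001, 0.0, -1.0]]
-228 [410.  79. 209.] [0.06 0.06]
-231 [414.  83. 209.] [0.07 0.09]
-234 [419.  86. 209.] [0.07 0.09]
-237 [423.  90. 209.] [0.06 0.1 ]
-240 [428.  93. 209.] [0.06 0.1 ]
-243 [433.  96. 209.] [0.05 0.1 ]
-246 [439.  98. 209.] [0.05 0.11]
-249 [444. 100. 209.] [0.04 0.11]
-252 [449. 102. 209.] [0.03 0.11]
```

Call:
jog_arm(targets=[0.06,0.06,0,0,0,0,1,0.07,0.09,0,0,0,0,1,0.07,0.09,0,0,0,0,1,0.06,0.1,0,0,0,0,1,0.06,0.1,0,0,0,0,1,0.05,0.1,0,0,0,0,1,0,0,0,0,0,0,1])

```text
time: 19.73
tool_pos: [433.0, 94.8, 209.5]
ee_rot: [[-0.04, 0.999, 0.0], [0.999, 0.04, 0.001], [0.001, 0.0, -1.0]]
contact_force: [0.0, -0.0, 0.2]
finger_gap: 0.3
grasp_force: 0.0
```

```bash
python3 g.py; python3 - <<'E'
from h import *
b=cap('top')['img'];a=cap('scene')['img']
A=cv2.resize(a[190:270,280:360],None,fx=5,fy=5,interpolation=2);B=cv2.resize(b[180:260,240:320],None,fx=5,fy=5,interpolation=2)
cv2.imwrite('pics/e1.png',np.hstack([A,B])[...,::-1])
E
```

```text
19.725 [433.   94.8 209.5] [ 0.02 -0.01  0.18] [ 0.52  0.32 -1.05  1.96  0.33  1.04 -0.63]
top rim [484.5  -5.2] 173
scene rim  7
handle [414.  83.] [473. 120.] (np.float64(444.6), np.float64(107.3)) 91
arm 103.0 2
drawer y [55. 58. 70. 74. 75.] 88
arm fit deg [103. 103.] [462.5  90.5 193.8]
```

View pics/e1.png

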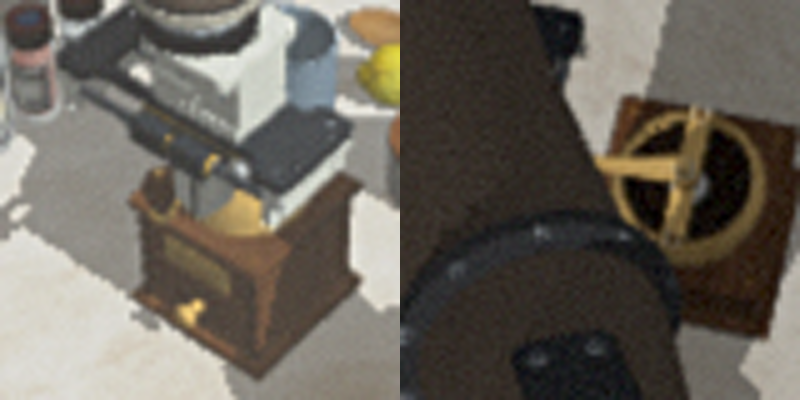

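Call:
jog_arm(targets=[0.05,0.1,0,0,0,0,1,0.04,0.1,0,0,0,0,1,0,0,0,0,0,0,1])

```text
time: 20.3
tool_pos: [442.9, 99.5, 209.5]
ee_rot: [[-0.039, 0.999, 0.0], [0.999, 0.039, 0.001], [0.001, 0.0, -1.0]]
contact_force: [-0.1, 0.8, -0.0]
finger_gap: 0.7
grasp_force: 0.0
```

```bash
cat > k.py <<'E'
from h import *
a=cap('scene'); s=telemetry.get_state(); print(s['time'],np.round(s['tool_pos'],1))
W=pts(a);I=a['img'].astype(int);z=W[...,2]
m=(z>199)&(z<234)&(abs(W[...,0]-475)<40)&(W[...,1]>88)&(W[...,1]<140)&(I[...,0]>I[...,2]+12)&(I.max(-1)<140)
n,l,st,c=cv2.connectedComponentsWithStats(m.astype(np.uint8)); i=1+st[1:,4].argmax(); q=W[l==i]
print('blob px',c[i].round(1),st[i],'pts min',q.min(0).round(),'max',q.max(0).round(),'mean',q.mean(0).round(1))
bx=st[i]; u,v=bx[0]+(bx[2]-1)/2,bx[1]+(bx[3]-1)/2
T=np.linalg.inv(a['T']); d=T[:3,:3]@[(u-a['cx'])/a['f'],(v-a['cy'])/a['f'],1]; o=T[:3,3]
p=o+d*(215-o[2])/d[2]; print('centre by ray',p.round(1),'deg',np.degrees(np.arctan2(p[1]+3,p[0]-484)).round(1),'r',np.hypot(p[0]-484,p[1]+3).round(1))
E
python3 k.py; python3 - <<'E'
from h import *
a=cap('scene')['img'];cv2.imwrite('pics/e2.png',cv2.resize(a[205:265,290:350],None,fx=9,fy=9,interpolation=2)[...,::-1])
E
```

```text
20.35 [442.7  99.5 209.4]
blob px [308.5 226.5] [306 222   6  10  42] pts min [460. 101. 201.] max [480. 122. 234.] mean [468.2 114.3 222.8]
centre by ray [473.9 109.2 215. ] deg 95.1 r 112.7
```

View pics/e2.png

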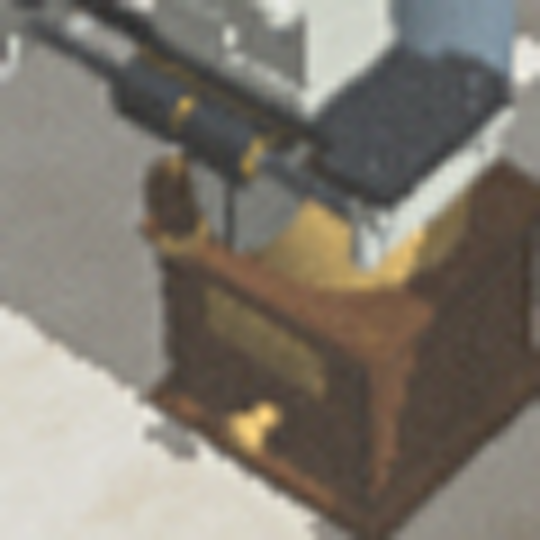

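The handle (crop (170,200)) is now at about 95°, by the ray and by finger geometry (442.7 + 31.5 = 474.2). The target is about 92.4°. I'll nudge 4 mm in small steps, then retreat and look unobstructed.

Call:
jog_arm(targets=[0.01,0.03,0,0,0,0,1,0.01,0.03,0,0,0,0,1,0.01,0.02,0,0,0,0,1,0,0,0,0,0,0,1])

```text
time: 20.9
tool_pos: [446.4, 100.9, 209.5]
ee_rot: [[-0.039, 0.999, 0.0], [0.999, 0.039, 0.0], [0.0, 0.0, -1.0]]
contact_force: [-0.5, -0.5, -0.0]
finger_gap: 0.2
grasp_force: 0.1
```

Call:
jog_arm(targets=[0,-0.1,0,0,0,0,1,0,-0.4,0,0,0,0,1,0,-0.3,-0.5,0,0,0,1,0,0,-0.8,0,0,0,1,0,0,-0.8,0,0,0,1,-0.6,0,-0.3,0,0,0,1,-0.7,0,0,0,0,0,1,-0.7,0,0,0,0,0,1,-0.7,0,0,0,0,0,1,-0.7,0,0,0,0,0,1,-0.7,0,0,0,0,0,1,-0.7,0,0,0,0,0,1])

```text
time: 22.4
tool_pos: [415.5, -141.4, 329.5]
ee_rot: [[-0.039, 0.999, 0.0], [0.999, 0.039, -0.001], [-0.001, 0.0, -1.0]]
contact_force: [0.8, 0.3, 0.3]
finger_gap: 0.2
grasp_force: 0.0
```

```bash
python3 k.py; python3 g.py; python3 - <<'E'
from h import *
for n in('top','scene'):
    c=cap(n);W=pts(c);P=W.reshape(-1,3)
    m=(abs(P[:,0]-484)<75)&(abs(P[:,1]+3)<75)&(P[:,2]>105)&(P[:,2]<122); print(n,cv2.minAreaRect(P[m,:2].astype(np.float32)))
a=cap('top')['img'];b=cap('scene')['img']
cv2.imwrite('pics/f1.png',np.hstack([cv2.resize(x,None,fx=5,fy=5,interpolation=2) for x in(b[195:275,280:360],a[180:260,240:320])])[...,::-1])
E
```

```text
22.45 [ 415.2 -146.7  329. ]
blob px [308.5 226.3] [305 222   8   9  45] pts min [461. 100. 201.] max [481. 121. 233.] mean [469.2 113.6 222.5]
centre by ray [475.6 107.5 215. ] deg 94.3 r 110.8
22.45 [ 415.2 -146.7  329. ] [-0.46 -4.61 -0.27] [ 1.08  0.16 -0.96  1.77  0.13  1.28  0.12]
top rim [483.6   0.8] 138
handle [463.  95.] [485. 118.] (np.float64(472.4), np.float64(105.0)) 44
arm 94.76744186046511 43
drawer y [ 71.  88. 102. 103. 103.] 7
arm fit deg [93. 92. 92. 94. 94. 94. 94. 93. 93. 92. 92. 90. 96. 96. 96. 96. 95. 94.
 95. 93. 93. 93. 93. 92. 91. 90. 98. 98. 98. 98. 98. 97. 97. 96. 97. 96.
 96. 94. 94. 98. 99. 99. 96.] [477.4  74.7 194.4]
scene rim [484.7  -1.9] 145
handle [463. 100.] [484. 122.] (np.float64(470.5), np.float64(113.5)) 46
arm 94.92 25
drawer y [55. 58. 69. 75. 76.] 97
arm fit deg [90. 92. 95. 97. 92. 92. 94. 97. 99. 92. 95. 95. 97. 91. 95. 96. 97. 93.
 96. 97. 94. 96. 98. 95. 98.] [477.3  73.2 195.1]
top ((483.9026184082031, 21.568092346191406), (129.06619262695312, 75.25689697265625), 0.7485737204551697)
scene ((484.81903076171875, -3.2504119873046875), (129.33724975585938, 130.4172821044922), 1.3027530908584595)
```

View pics/f1.png

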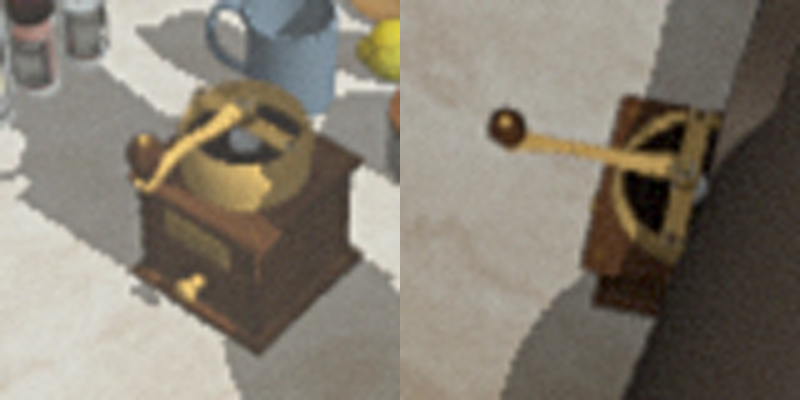

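Call:
jog_arm(targets=[-0.7,-0.1,0,0,0,0,1,-0.7,-0.1,0,0,0,0,1,-0.7,-0.1,0,0,0,0,1,-0.7,-0.1,0,0,0,0,1,-0.7,-0.1,0,0,0,0,1,0,0,0,0,0,0,1])

```text
time: 23.5
tool_pos: [397.1, -318.3, 329.0]
ee_rot: [[-0.036, 0.999, -0.0], [0.999, 0.036, 0.0], [0.0, -0.0, -1.0]]
contact_force: [0.6, 1.8, -0.4]
finger_gap: 0.4
grasp_force: 0.0
```

```bash
cat > m.py <<'E'
from h import *
def rays(c,z):
    T=np.linalg.inv(c['T']); v,u=np.mgrid[0:400,0:640]; d=np.stack([(u-c['cx'])/c['f'],(v-c['cy'])/c['f'],np.ones(u.shape)],-1)@T[:3,:3].T
    o=T[:3,3]; return o+d*((z-o[2])/d[...,2])[...,None]
for n in('top','scene'):
    cs=[cap(n) for _ in range(4)]; c=cs[0]; I=np.mean([k['img'].astype(float) for k in cs],0); W=pts(c); z=W[...,2]
    brass=(I[...,0]-I[...,2]>35)
    X=rays(c,193); m=brass&(abs(X[...,0]-478)<22)&(X[...,1]>52)&(X[...,1]<92)&(z>172)&(z<205)
    q=X[m][:,:2]; vx,vy,x0,y0=cv2.fitLine(q.astype(np.float32),cv2.DIST_L2,0,.01,.01).ravel()
    g=q[:,0]-0; print(n,'arm dir deg',np.degrees(np.arctan2(abs(vy),vx*np.sign(vy))).round(1),'mean',q.mean(0).round(1),len(q))
    X=rays(c,218); m=(abs(W[...,0]-475)<30)&(W[...,1]>85)&(W[...,1]<135)&(z>199)&(z<236); q=X[m][:,:2]; print('  handle',q.mean(0).round(1),q.min(0).round(1),q.max(0).round(1),len(q))
    X=rays(c,164); m=(z>156)&(z<169)&(np.hypot(W[...,0]-484,W[...,1]+3)<56); q=X[m]
    print('  rim rect',q.min(0).round(1),q.max(0).round(1))
    P=W.reshape(-1,3); m=(abs(P[:,0]-484)<75)&(abs(P[:,1]+3)<75)&(P[:,2]>108)&(P[:,2]<122); r=cv2.minAreaRect(P[m,:2].astype(np.float32)); print('  box',r)
    for ax,nm in((1,'y'),(0,'x')):
        B=P[m]; o=1-ax; t=np.arange(-48,49,8)+(484,-3)[o]
        for f in(np.max,np.min):
            e=[(tt,f(B[abs(B[:,o]-tt)<4,ax])) for tt in t if (abs(B[:,o]-tt)<4).any()]; e=np.array(e)
            k=np.polyfit(e[:,0],e[:,1],1); print('   edge',nm,f.__name__,np.degrees(k[0]).round(2),np.polyval(k,t.mean()).round(1))
    X=rays(c,35); m=brass&(abs(W[...,0]-481)<15)&(W[...,1]>66)&(W[...,1]<85)&(z>20)&(z<50); print('  knob',X[m].mean(0).round(1),W[m].mean(0).round(1),m.sum())
E
python3 m.py
```

```text
top arm dir deg 96.2 mean [478.   72.5] 38
  handle [474.3 106.1] [462.7  84. ] [487.3 119.5] 53
  rim rect [436.  -53.7 164. ] [532.5  41.2 164. ]
  box ((484.9029541015625, -4.531303405761719), (129.91542053222656, 127.34237670898438), 1.9449083805084229)
   edge y max -7.2 49.1
   edge y min 2.44 -67.2
   edge x max -7.03 539.6
   edge x min -1.67 421.3
  knob [484.3  72.5  35. ] [481.7  70.7  45.5] 2
scene arm dir deg 96.5 mean [478.8  71.8] 25
  handle [474.6 108.9] [456.6  92.5] [493.2 126.2] 54
  rim rect [433.5 -45.2 164. ] [534.3  51.9 164. ]
  box ((484.35455322265625, -2.6968536376953125), (128.50775146484375, 128.7595977783203), 2.4085488319396973)
   edge y max 2.81 60.7
   edge y min 89.99 2.4
   edge x max 62.02 478.6
   edge x min -2.91 421.5
  knob [485.2  66.6  35. ] [480.6  71.2  42.6] 14
```

Both views put the handle at x = 474.4, which is 95.0°. The grinder's yaw is about 2.2°, so some 5 mm remains. Going back for a final nudge.

Call:
jog_arm(targets=[0.83,0.05,0,0,0,0,1,0.83,0.05,0,0,0,0,1,0.83,0.05,0,0,0,0,1,0.83,0.05,0,0,0,0,1,0.83,0.05,0,0,0,0,1,0.83,0.05,0,0,0,0,1,0.83,0.05,0,0,0,0,1,0.83,0.05,0,0,0,0,1,0.83,0.05,0,0,0,0,1,0.83,0.05,0,0,0,0,1,0,0,0,0,0,0,1])

```text
time: 25.28
tool_pos: [405.7, 102.9, 329.8]
ee_rot: [[-0.046, 0.999, 0.001], [0.999, 0.046, 0.001], [0.001, 0.001, -1.0]]
contact_force: [0.8, -1.5, -0.5]
finger_gap: 0.3
grasp_force: 0.0
```

Call:
jog_arm(targets=[0,0,0.8,0,0,0,1,0,0,0.8,0,0,0,1,0,0,0.7,0,0,0,1,0,0,0,0,0,0,1,0,0,0,0,0,0,1])

```text
time: 25.9
tool_pos: [407.0, 99.3, 215.7]
ee_rot: [[-0.039, 0.999, 0.001], [0.999, 0.039, 0.0], [0.0, 0.001, -1.0]]
contact_force: [1.1, 0.9, 0.1]
finger_gap: 0.6
grasp_force: 0.0
```

Call:
jog_arm(targets=[0.03,0.18,0.05,0,0,0,1,0.03,0.18,0,0,0,0,1,0.03,0.18,0,0,0,0,1,0.03,0.14,0,0,0,0,1,0,0.06,0,0,0,0,1,0,0.03,0,0,0,0,1,0,0.03,0,0,0,0,1,0,0.03,0,0,0,0,1,0,0,0,0,0,0,1])

```text
time: 27.02
tool_pos: [447.5, 106.9, 211.9]
ee_rot: [[-0.039, 0.999, -0.0], [0.999, 0.039, -0.0], [-0.0, -0.0, -1.0]]
contact_force: [-0.5, 0.3, 0.0]
finger_gap: 0.5
grasp_force: 0.1
```

```bash
python3 k.py;python3 k.py
```

```text
27.075 [447.5 106.8 211.9]
blob px [307.1 226.2] [305 222   6   9  29] pts min [466. 108. 200.] max [484. 121. 234.] mean [473.7 115.9 221.5]
centre by ray [478.1 109.7 215. ] deg 93.0 r 112.9
27.125 [447.6 106.9 211.9]
blob px [307.  226.3] [305 222   6   9  26] pts min [467. 108. 200.] max [486. 122. 232.] mean [473.7 116.  221.3]
centre by ray [478.1 109.7 215. ] deg 93.0 r 112.9
```

Call:
jog_arm(targets=[0,0.025,0,0,0,0,1,0,0.02,0,0,0,0,1,0,0,0,0,0,0,1])

```text
time: 27.5
tool_pos: [450.0, 107.1, 212.0]
ee_rot: [[-0.039, 0.999, 0.0], [0.999, 0.039, 0.0], [0.0, 0.0, -1.0]]
contact_force: [-0.6, 0.2, -0.9]
finger_gap: 0.5
grasp_force: 0.2
```

Call:
jog_arm(targets=[0,-0.1,0,0,0,0,1,0,-0.4,0,0,0,0,1,0,-0.4,-0.5,0,0,0,1,0,0,-0.8,0,0,0,1,0,0,-0.8,0,0,0,1,-0.6,0,-0.3,0,0,0,1,-0.8,0,0,0,0,0,1,-0.8,0,0,0,0,0,1,-0.8,0,0,0,0,0,1,-0.8,0,0,0,0,0,1,-0.8,0,0,0,0,0,1,-0.8,0,0,0,0,0,1])

```text
time: 29.0
tool_pos: [415.2, -165.8, 332.0]
ee_rot: [[-0.039, 0.999, 0.0], [0.999, 0.039, -0.001], [-0.001, 0.0, -1.0]]
contact_force: [0.7, 0.6, 0.5]
finger_gap: 0.6
grasp_force: 0.0
```

Call:
jog_arm(targets=[-0.8,0,0,0,0,0,1,-0.8,0,0,0,0,0,1,-0.8,0,0,0,0,0,1,0,0,0,0,0,0,1])

```text
time: 29.5
tool_pos: [419.3, -287.7, 331.1]
ee_rot: [[-0.034, 0.999, -0.001], [0.999, 0.034, 0.001], [0.001, -0.001, -1.0]]
contact_force: [0.2, -0.1, -0.5]
finger_gap: 0.6
grasp_force: 0.0
```

```bash
python3 m.py | grep -v edge; python3 k.py
```

```text
top arm dir deg 93.0 mean [480.3  72.7] 37
  handle [478.2 107.2] [465.9  95.8] [490.6 119.3] 50
  rim rect [435.1 -52.7 164. ] [532.5  41.2 164. ]
  box ((484.73138427734375, -4.6346588134765625), (128.72805786132812, 126.97289276123047), 2.2946462631225586)
  knob [484.3  72.5  35. ] [481.7  70.7  45.6] 2
scene arm dir deg 92.8 mean [481.   72.5] 24
  handle [478.  108.3] [458.8  91.3] [495.7 126.2] 57
  rim rect [432.9 -45.2 164. ] [534.3  48.3 164. ]
  box ((484.0476989746094, -2.5502853393554688), (127.99168395996094, 128.86016845703125), 1.6187692880630493)
  knob [484.7  67.2  35. ] [479.6  72.1  43.2] 12
29.95 [ 420.3 -283.9  332.2]
blob px [307.9 225.7] [304 221   8  10  47] pts min [466.  99. 199.] max [485. 123. 233.] mean [472.4 113.1 222.8]
centre by ray [479.8 108.1 215. ] deg 92.2 r 111.1
```

The handle stands within about 1° of the knob's direction. The drawer is home, the grinder hasn't moved and the arm is clear, so I'm handing it in.

```bash
python3 -c "
from plant import finish_job
print(finish_job())"
```

```text
the job is handed in; nothing more can be done
None
```

The drawer is pushed fully home and the crank is parked about 1° short of straight above the drawer's knob by the camera measurements; the job is handed in, but the hand-in returned no verdict.

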